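Hook and level the battery hold-down bar

TASK

Fit the steel hold-down bar on the battery: tilt it so that its long eye goes past the wide head of the T-stud on the tray's bracket, then level it so that the hole at its other end drops right down over the threaded stud and the bar lies flat on the battery, and let go. Do it by feel and gently, since the T-stud may be clamped anywhere in its slot: do not force the bar or lean on the tray, never let the bar touch the battery's terminals, and leave everything else on the bench where it is.

Things in the scene. Friction and masses are not known exactly. Their poses are not given: they have to be found in the camera images.
- tray: Dark steel battery tray, 132 x 176 mm, bolted to the bench, with a 12 V battery in it (98 mm along x, 151 mm along y, flat black top 100 mm above the bench). Origin: tray centre on the bench, z up, +x points from the T-stud's bracket across the battery to the threaded stud's bracket; both brackets are 50 mm wide in y, at y = 0.
- slot (a point): Middle of the T-stud's adjusting slot, on the -x bracket's shelf: tray x = -75 mm, y = 0, 76 mm above the bench (shelf spans tray x -114 to -54 mm). The T-stud is clamped firmly, square to the tray, at y = 0 but anywhere within 10 mm of this point along x; its true place is not measured, so feel for its neck or look. Its axes are the tray's.
- head (a point): Nominal middle of the underside of the T-stud's head, if the stud stood mid-slot: tray x = -75 mm, 110 mm above the bench. Round upright neck 8 mm in diameter (17 mm nut on the lowest 9 mm); flat bar-shaped head 48 mm long along tray x, 14 mm wide, 6 mm thick (top at 116 mm), centred on the neck. Really up to 10 mm off along x, with the stud.
- thread (a point): Axis of the upright threaded stud (8 mm diameter, tapered tip 117 mm above the bench) on the tray's +x bracket, at the height of the battery top: tray x = 75 mm, y = 0, 100 mm above the bench. Below it the bracket's shelf is at 90 mm with a 20 mm wide lock nut up to 97 mm.
- bar: Loose steel hold-down bar, about 0.24 kg: plate 196 x 36 mm, 5 mm thick, with two upright flanges (x -45 to 45 mm, 20 mm high, 32 mm over their outer faces: grip across them). Origin: underside, midway between eye and hole; x towards the round hole, z up with flanges up, as at start and end. Plate spans x -102 to 94 mm. Only this one has the long eye.
- eye (a point): Centre of the bar's oblong eye, on the underside, bar x = -75 mm: 33 mm along the bar (x -91.5 to -58.5), 20 mm wide, 10.5 mm cross-piece beyond. Too short to pass the head level: tilt the bar 35 to 40 deg, hole end high, lower the cross-piece past the head's -x end, close under the head and up to the neck; then the eye's other side clears the head's +x end by 2 to 3 mm as the hole end comes down.
- hole (a point): Centre of the round 13 mm hole at the bar's other end, on the plate's underside, bar x = 75 mm.
- terminal_l: Brass terminal on the battery top at tray y = +60 mm; must not be touched by the bar. Origin on the battery top.
- terminal_r: Brass terminal on the battery top at tray y = -60 mm; must not be touched by the bar. Origin on the battery top.
- strap: Loose plain steel strap, 170 x 32 mm, flanged like the bar but with two small round holes and no long eye; not needed, leave it. Origin: centre of underside.
- spray: Spray can, 52 mm diameter, about 190 mm tall, leave it. Origin: centre of underside.
- jar: Glass jar, 64 mm diameter, 85 mm tall, leave it. Origin: centre of underside.
- wrench: Steel wrench, 170 mm long, lying, leave it. Origin under its middle.
- brush: Brush lying on the bench, leave it. Origin under its middle.
- wingnut: Steel wing nut, 34 mm across, 20 mm high, leave it. Origin: centre of underside.
- socket: Steel socket, 24 mm diameter, 34 mm high, standing, leave it. Origin: centre of underside.
Mind the look-alikes: they are no part of the job. Leave any green look-alike of the bar alone.

How it is judged:
By the outcome, as a careful person would: the job done as asked, in the order asked, and still so for the second after the job is handed in, with the robot touching nothing.
It also fails if it takes over 64 s, if anything falls off the work surface, if the arm or the gripper's body presses on something with over 40 N, if the wrist force passes 120 N, or if a joint passes its speed limit or range.

ROBOT

A 7-joint arm with a two-finger parallel gripper is mounted at the origin on the work surface. World frame = base frame: x ahead of the robot, y to its left, z up, the work surface at z = 0. Lengths are in m, angles in rad, forces in N, time in s.
With the tool pointing down it reaches from about 0.425 to 0.925 m from the base axis. Payload 6.8 kg.
Tool frame: the origin (TCP) lies at the very end of the fingers, on their centre line; the grasp point (between the pads) lies 19 mm behind it; z points along the fingers, y is the line along which they close (so a half turn about z gives the same grasp; the last joint's range is limited). The gripper opens to 85 mm and grips with 20 to 120 N. Pads are 22 mm wide; open, the fingers measure 114 mm over their backs; the gripper's body (76 mm by 85 mm) begins 54 mm behind the grasp point. The pads swing forward as they close: fully open they stand 13 mm farther back than shut.
Start: joints at [-0.108, 0.477, 0.022, 1.555, -0.011, 1.109, -0.083], TCP at [0.675, 0, 0.231] pointing down, gripper open.
Joint ranges: [-2.96, 2.96], [-0.34, 2.1], [-1.41, 1.46], [0.24, 2.44], [-1.37, 4.51], [0.17, 1.92], [-2.96, 2.96]. Speed limits (rad/s): [2.39, 2.39, 3.14, 3.14, 3.14, 3.14, 3.14].

INTERFACE

Orientations are given as a rotation vector (axis times angle).
In Python, from bench import get_obs, viewer, r gives the robot as it stands. The module is installed in compiled form; this text tells all that it offers.
- The arm moves only by the tool play_rows, never from a script. Its argument "commands" is a list that holds one entry, the list of rows, each a list of 5 numbers: the gripper's target within -1 to 1 (shut at 1, half-way at 0, fully open at -1), then the shift along the tool's x, y, z scaled (see below), then the turn about the tool's z scaled (see below). A call has 1 to 12 rows; each row is the pose to reach, as a shift and turn from the pose commanded when the call began, along the tool's axes at that moment; what a row does not reach only later rows make up. The controller multiplies each number of a shift by 0.2 m and each number of a turn by pi/2 rad. A row lasts 1/12 s, in which the tool goes at most 41.7 mm and 7.16 degrees, less where a joint would pass 70% of its speed; a pose out of reach is approached as far as the arm can. A call with a number of a shift or a turn outside -1 to 1 is refused whole. A call with a gripper value outside its range is refused whole. The fingers move at their own pace and stop on an object; "grip_force" is the grip in N (left out, the last holds). Time passes only in rows, so rows that repeat a pose let the fingers close. It gives the time, the measured TCP pose, the force, the opening and the grip force at its end, in the units of the state.
- get_obs(): the state, without advancing time (a new reading comes with each control period).
- viewer.grab_frame(name): name is "scene" or "side" or "wrist"; returns a dict with "pixels" (420x560x3 uint8, red, green, blue), "fovy" (degrees; the focal length in pixels is half the picture's height over the tangent of half this angle, whatever the lens; pixels are square), "cx", "cy" (the principal point, pixels), "world_to_cam" (4x4, takes a point from world to camera coordinates); the wrist camera has in their place "hand_eye" (4x4, takes a point from camera to tool coordinates, whose origin is the TCP and whose axes are the flange's). Camera axes: x right, y up, looking along -z (the intrinsics and any distortion apply to the point x, -y, -z); pixel columns grow to the right and rows downward; lengths in m; the calibration is good to about 2 mm. The wrist camera is an equidistant fisheye: a pixel r from the principal point sees the ray r / f radians off the axis. A picture is of the moment at which its call begins: read the wrist's pose just before it. There is no depth.
- r.hand_in(): hands the job in; it is judged then, once.
Trained networks look in a picture, given as the dict that the camera call returned (one of the last four; its "shot" number tells which), for a name from the list of things; names that differ only in an ending like _2 or _b are one class to them, and where a whole thing is asked for, a point or a joint stands for the part that bears it (a point fixed in the world has none). Each returns a list of dicts, best first, with "score" (0 to 1); they miss things now and then, are a little off and sometimes report something else, mostly with a low value. They report only what shows in the picture. A call takes as long as a camera call. They do not tell look-alikes from the thing itself.
- viewer.trace(picture, thing): "pixels" (420x560 bool, what is visible of it) and "rect" ([left, top, right, bottom] in pixels, round what is visible of it).
The state is a dict: "clock": time; "joints": joint angles; "qvel": joint speeds; "tau": joint torques, N m; "tcp_pos": TCP position; "orientation": TCP orientation; "contact_force": force on the tool from outside, world axes, zero at the start; "moment": the same for the moment, N m; "grip_width": finger opening in m; "gripper_force": force on a finger pad.
Only numpy, scipy, OpenCV 4.12 (cv2) and the standard library are available. Lean on these libraries where they do the work, as an engineer would, in place of code of your own. Each camera call takes 0.05 s, during which the arm holds its last target. There are 200 camera calls.

## Working session

There is one attempt and no reset: what is moved stays moved. The work goes in short steps, Python scripts to look and compute and a tool call to move; the robot and the scene stay as the last step left them, time stands still between calls to the robot, and variables do not carry over. Pictures are saved under pics/ and viewed, at most 10 in all, crops included, and the job is handed in when it is done.

Besides the shell and the picture viewer there is one more tool, called as a command line: name --argument value ..., lists and objects as JSON in quotes. play_rows: Moves the arm, as the interface text tells. Shifts and turns lie within -1 to 1; 1 stands for 0.2 m of shift or pi/2 rad of turn. Its arguments: {"type":"object","properties":{"commands":{"type":"array","items":{"type":"array","items":{"type":"array","items":{"type":"number","minimum":-1,"maximum":1}}}},"grip_force":{"type":"number"}},"required":["commands"]}

```bash
mkdir -p pics
cat > h.py <<'E'
import numpy as np, cv2
from bench import get_obs, viewer, r
def save(f,n): cv2.imwrite(f'pics/{n}.png', cv2.cvtColor(f['pixels'],cv2.COLOR_RGB2BGR))
def K(f):
    F=210/np.tan(np.radians(f['fovy'])/2); return F,f['cx'],f['cy']
def proj(f,P):
    F,cx,cy=K(f); P=np.atleast_2d(P); p=(f['world_to_cam']@np.c_[P,np.ones(len(P))].T)[:3].T
    return np.c_[cx+F*p[:,0]/-p[:,2], cy+F*-p[:,1]/-p[:,2]]
def ray(f,uv):
    F,cx,cy=K(f); T=np.linalg.inv(f['world_to_cam']); d=np.array([(uv[0]-cx)/F,-(uv[1]-cy)/F,-1])
    return T[:3,3],T[:3,:3]@d
def onplane(f,uv,z):
    o,d=ray(f,uv); return o+d*(z-o[2])/d[2]
E
python3 - <<'E'
from h import *
o=get_obs()
for k in o: print(k,np.round(o[k],4))
a=[]
for n in('scene','side'):
    f=viewer.grab_frame(n); a.append(f['pixels']); np.save(f'{n}.npy',f,allow_pickle=True)
    print(n,f['fovy'],f['cx'],f['cy'],np.round(f['world_to_cam'],3).tolist(), [k for k in f])
    save(f,n)
    for t in ['tray','bar','strap','terminal_l','spray','jar','wrench','brush','wingnut','socket']:
        for d in viewer.trace(f,t)[:3]:
            print(t,round(d['score'],2),np.round(d['rect']), np.round(np.argwhere(d['pixels']).mean(0)[::-1]))
E
```

```text
clock 0.0
joints [-0.1081  0.4778  0.0223  1.5564 -0.0115  1.1093 -0.0831]
qvel [-0.0009  0.0006  0.0001 -0.0014 -0.      0.0008 -0.0006]
tau [-5.00000e-04 -5.96444e+01  1.60770e+00 -2.81195e+01  1.24000e-02
  9.40000e-03  0.00000e+00]
tcp_pos [0.6744 0.     0.2303]
orientation [-2.2205e+00 -2.2206e+00  2.2000e-03]
contact_force [-1.0511 -0.4374 -0.4997]
moment [ 0.0028 -0.0082  0.0205]
gripper_force 0.0
grip_width 0.0851
scene 45.69100359898863 277.8868498485023 223.82557441723117 [[-0.708, 0.706, 0.009, 0.389], [-0.373, -0.384, 0.845, 0.094], [0.6, 0.594, 0.535, -1.701], [0.0, 0.0, 0.0, 1.0]] ['pixels', 'fovy', 'cx', 'cy', 'world_to_cam', 'shot']
tray 0.56 [217. 219. 300. 297.] [262. 255.]
bar 0.87 [192. 206. 255. 226.] [221. 217.]
strap 0.68 [339. 278. 392. 317.] [365. 298.]
spray 0.56 [145. 196. 174. 263.] [159. 229.]
jar 0.83 [272. 313. 300. 362.] [286. 336.]
wrench 0.7 [179. 289. 235. 325.] [205. 307.]
brush 0.74 [410. 255. 479. 297.] [448. 277.]
wingnut 0.46 [343. 249. 356. 260.] [350. 254.]
wingnut 0.3 [225. 217. 303. 295.] [262. 256.]
socket 0.23 [193. 206. 256. 229.] [218. 217.]
side 51.119397176568484 276.53118447022075 204.26081102547005 [[0.936, -0.352, -0.005, -0.51], [0.227, 0.593, 0.772, -0.16], [-0.268, -0.724, 0.635, -1.061], [0.0, 0.0, 0.0, 1.0]] ['pixels', 'fovy', 'cx', 'cy', 'world_to_cam', 'shot']
tray 0.59 [253. 171. 332. 246.] [296. 206.]
bar 0.88 [194. 344. 254. 420.] [224. 387.]
bar 0.71 [262. 296. 347. 309.] [306. 301.]
strap 0.78 [202. 163. 258. 179.] [232. 170.]
terminal_l 0.45 [380. 192. 421. 263.] [399. 228.]
spray 0.95 [385. 194. 420. 265.] [398. 228.]
jar 0.69 [302. 134. 324. 164.] [313. 148.]
wrench 0.63 [341. 186. 381. 212.] [363. 200.]
brush 0.94 [151. 155. 165. 189.] [157. 166.]
brush 0.56 [382. 193. 420. 264.] [398. 228.]
wingnut 0.48 [204. 203. 214. 210.] [207. 204.]
wingnut 0.43 [203. 164. 258. 179.] [230. 171.]
socket 0.59 [238. 245. 249. 265.] [244. 254.]
```

```bash
ls
```

```text
h.py
pics
scene.npy
side.npy
```

Run:
```python
import cv2,numpy as np
a=cv2.imread('pics/scene.png')[150:400,120:500]; b=cv2.imread('pics/side.png')[120:420,130:450]
cv2.imwrite('pics/s1.png',cv2.resize(a,None,fx=2.1,fy=2.1,interpolation=cv2.INTER_CUBIC))
cv2.imwrite('pics/s2.png',cv2.resize(b,None,fx=2,fy=2,interpolation=cv2.INTER_CUBIC))
```

```text
(no output)
```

View pics/s1.png

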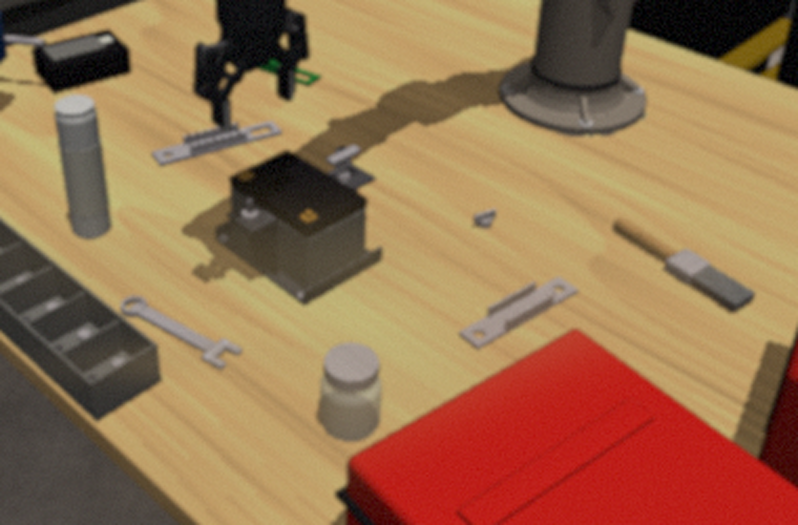

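View pics/s2.png

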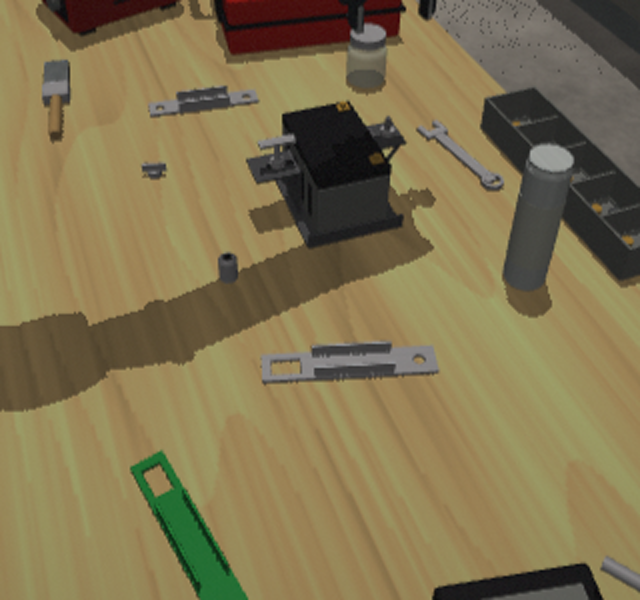

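Run:
```python
from h import *
S=np.load('side.npy',allow_pickle=True).item(); C=np.load('scene.npy',allow_pickle=True).item()
s=lambda u,v:(130+u/2,120+v/2); c=lambda u,v:(120+u/2.1,150+v/2.1)
e=onplane(S,s(286,366),.003);h=onplane(S,s(419,358),.005);print('bar',e,h,np.linalg.norm(e-h),np.degrees(np.arctan2(*(h-e)[1::-1])))
e=onplane(C,c(262,130),.003);h=onplane(C,c(164,155),.005);print('bar',e,h,np.linalg.norm(e-h))
# tray: head mid, thread tip, battery top corners
print('head',onplane(S,s(278,141),.113),onplane(C,c(343,153),.113))
print('thread',onplane(S,s(389,124),.115),onplane(C,c(250,205),.115))
for p in [(283,112),(343,104),(388,167),(318,181)]: print('S corner',onplane(S,s(*p),.1))
for p in [(232,178),(289,152),(367,195),(304,228)]: print('C corner',onplane(C,c(*p),.1))
print('green',onplane(S,s(150,465),.01)); print('socket',onplane(S,s(228,265),0.02),'spray',onplane(S,s(525,280),0),'strap',onplane(S,s(203,100),0),'wing',onplane(S,s(153,170),0))
q=viewer.grab_frame('wrist');print(q['fovy'],q['cx'],q['cy'],np.round(q['hand_eye'],3).tolist());save(q,'w0')
```

```text
bar [ 0.43482285 -0.27113087  0.003     ] [ 0.57746536 -0.31520645  0.005     ] 0.14931022296361554 -17.170798355162983
bar [ 0.43208501 -0.26819686  0.003     ] [ 0.58460781 -0.31234895  0.005     ] 0.15879739239542554
head [ 0.51908939 -0.0164619   0.113     ] [ 0.51562691 -0.01471993  0.113     ]
thread [ 0.66501257 -0.03654514  0.115     ] [ 0.67890872 -0.008308    0.115     ]
S corner [0.55269777 0.05742474 0.1       ]
S corner [0.63570945 0.04554707 0.1       ]
S corner [ 0.63472736 -0.09962307  0.1       ]
S corner [ 0.5431455  -0.09349345  0.1       ]
C corner [ 0.64258074 -0.08475552  0.1       ]
C corner [ 0.54962013 -0.0797865   0.1       ]
C corner [0.54846077 0.05911169 0.1       ]
C corner [0.65077435 0.05448475 0.1       ]
green [ 0.26378724 -0.34266013  0.01      ]
socket [ 0.41689809 -0.11464361  0.02      ] spray [ 0.75618007 -0.25072457  0.        ] strap [0.49261072 0.26392796 0.        ] wing [0.37792723 0.12224303 0.        ]
65.70646984690485 284.172999750976 209.17268061848372 [[0.0, 0.963, 0.269, 0.068], [1.0, -0.0, 0.0, 0.001], [0.0, 0.269, -0.963, -0.142], [0.0, 0.0, 0.0, 1.0]]
```

View pics/w0.png

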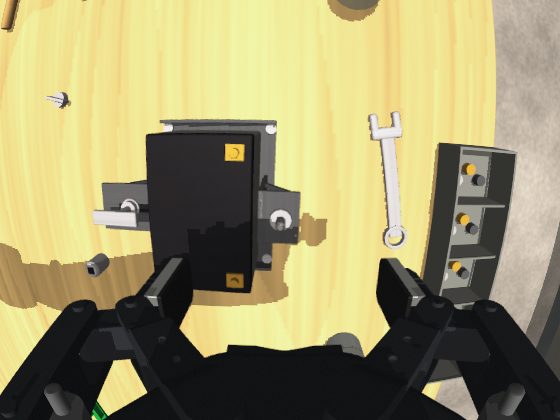

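```bash
cat >> h.py <<'E'
from scipy.spatial.transform import Rotation as Rn
def wpose(o): 
    T=np.eye(4); T[:3,:3]=Rn.from_rotvec(o['orientation']).as_matrix(); T[:3,3]=o['tcp_pos']; return T
def wplane(f,T,uv,z):
    F=210/np.tan(np.radians(f['fovy'])/2); a=np.array([uv[0]-f['cx'],uv[1]-f['cy']]); rr=np.hypot(*a); th=rr/F
    d=np.array([np.sin(th)*a[0]/rr,-np.sin(th)*a[1]/rr,-np.cos(th)])
    M=T@f['hand_eye']; d=M[:3,:3]@d; o=M[:3,3]; return o+d*(z-o[2])/d[2]
def wproj(f,T,P):
    F=210/np.tan(np.radians(f['fovy'])/2); P=np.atleast_2d(P)
    p=(np.linalg.inv(T@f['hand_eye'])@np.c_[P,np.ones(len(P))].T)[:3].T
    x,y,z=p[:,0],-p[:,1],-p[:,2]; rr=np.hypot(x,y); th=np.arctan2(rr,z)
    return np.c_[f['cx']+F*th*x/rr, f['cy']+F*th*y/rr]
E
python3 - <<'E'
from h import *
o=get_obs();T=wpose(o);print(np.round(T,4).tolist());f=viewer.grab_frame('wrist')
for n,p,z in [('headL',(94,218),.116),('headR',(136,219),.116),('head bl',(94,224),.116),('head tl',(94,211),.116),('bat tl',(147,135),.1),('tr',(256,131),.1),('br',(252,292),.1),('thr tip',(281,220),.117),('termL',(235,152),.105),('termR',(235,280),.105)]:
    print(n,np.round(wplane(f,T,p,z),4))
a=cv2.resize(f['pixels'][105:305,80:320],None,fx=3,fy=3,interpolation=cv2.INTER_CUBIC);cv2.imwrite('pics/w0c.png',a[:,:,::-1])
E
```

```text
[[-0.0, 1.0, 0.0, 0.675], [1.0, 0.0, 0.0, 0.0], [0.0, 0.0, -1.0, 0.2313], [0.0, 0.0, 0.0, 1.0]]
headL [ 0.4972 -0.0125  0.116 ]
headR [ 0.5435 -0.013   0.116 ]
head bl [ 0.496  -0.0185  0.116 ]
head tl [ 0.4984 -0.0057  0.116 ]
bat tl [0.5543 0.0599 0.1   ]
tr [0.6523 0.0595 0.1   ]
br [ 0.6448 -0.0914  0.1   ]
thr tip [ 0.6733 -0.0129  0.117 ]
termL [0.635  0.0425 0.105 ]
termR [ 0.6298 -0.0758  0.105 ]
```

View pics/w0c.png

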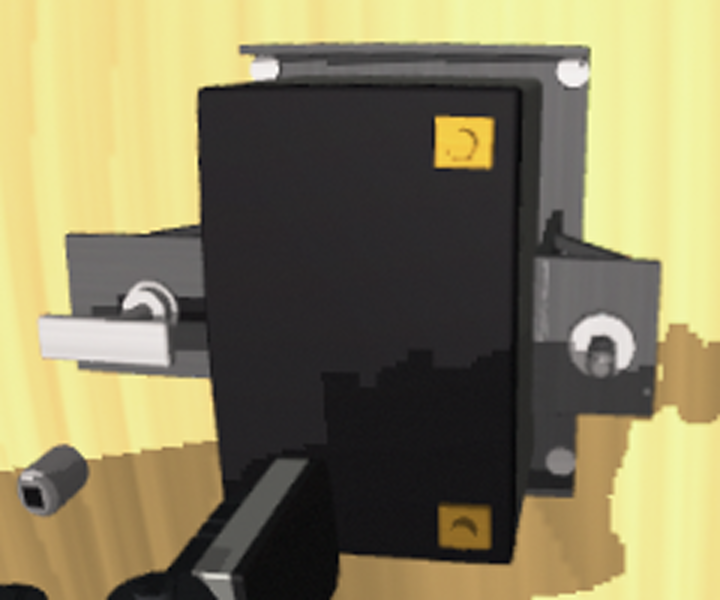

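Run:
```python
from h import *
o=get_obs();T=wpose(o);f=viewer.grab_frame('wrist')
c=lambda u,v:(80+u/3,105+v/3)
P={n:wplane(f,T,c(*p),z) for n,p,z in [('hbl',(43,358),.116),('hbr',(170,365),.116),('htl',(40,317),.112),('htr',(168,323),.112),('TL',(198,88),.1),('TR',(520,87),.1),('BR',(512,562),.1),('tip',(600,367),.117),('tL',(464,142),.106),('tR',(465,527),.106)]}
for k in P: print(k,np.round(P[k],4))
d=P['tL']-P['tR'];print('yaw',np.degrees(np.arctan2(-d[0],d[1])),np.linalg.norm(d));d=P['TR']-P['BR'];print('yaw edge',np.degrees(np.arctan2(-d[0],d[1])),np.linalg.norm(d))
d=P['hbr']-P['hbl'];print('yaw head',np.degrees(np.arctan2(d[1],d[0])),np.linalg.norm(d))
d=P['tip']-(P['hbl']+P['hbr']+P['htl']+P['htr'])/4;print('yaw tip-head',np.degrees(np.arctan2(d[1],d[0])),np.linalg.norm(d))
```

```text
hbl [ 0.4964 -0.0188  0.116 ]
hbr [ 0.5432 -0.0203  0.116 ]
htl [ 0.4949 -0.0065  0.112 ]
htr [ 0.5423 -0.0083  0.112 ]
TL [0.5533 0.0605 0.1   ]
TR [0.65  0.057 0.1  ]
BR [ 0.6435 -0.0919  0.1   ]
tip [ 0.6724 -0.0193  0.117 ]
tL [0.6348 0.0422 0.106 ]
tR [ 0.63  -0.076  0.106]
yaw -2.351998039361491 0.11836819740608999
yaw edge -2.519035005460692 0.1490156170907494
yaw head -1.757657716160696 0.046851745889325114
yaw tip-head -2.1772291588517474 0.15336169701218985
```

play_rows --commands '[[[-1,-0.5,-0.2,0,0],[-1,-0.9,-0.4,0,-0.2],[-1,-1,-0.5,0,-0.3],[-1,-1,-0.55,0,-0.4],[-1,-1,-0.55,0,-0.5],[-1,-1,-0.55,0,-0.6],[-1,-1,-0.55,0,-0.7],[-1,-1,-0.55,0,-0.8],[-1,-1,-0.55,0,-0.81],[-1,-1,-0.55,0,-0.81],[-1,-1,-0.55,0,-0.81],[-1,-1,-0.55,0,-0.81]]]'

```text
clock: 2.25
tcp_pos: [0.565, -0.2001, 0.2314]
orientation: [0.46, 3.108, 0.0]
contact_force: [0.3, 0.5, -1.0]
grip_width: 0.0851
gripper_force: 0.0
```

Run:
```python
from h import *
o=get_obs();T=wpose(o);f=viewer.grab_frame('wrist');np.save('w1.npy',[f,T],allow_pickle=True)
print(np.round(T,3).tolist(), np.round(o['joints'],2))
for d in viewer.trace(f,'bar')[:2]: print(d['score'],d['rect'])
b=wproj(f,T,[[.433,-.270,0.004],[.581,-.314,.005]]);print(b)
save(f,'w1')
```

```text
Traceback (most recent call last):
ValueError: setting an array element with a sequence. The requested array has an inhomogeneous shape after 1 dimensions. The detected shape was (2,) + inhomogeneous part.
```

```bash
cat >> h.py <<'E'
def shot(n,crop=None,s=1):
    o=get_obs();f=viewer.grab_frame('wrist');f['T']=wpose(o);np.save(n+'.npy',f,allow_pickle=True)
    p=f['pixels']
    if crop: p=p[crop[1]:crop[3],crop[0]:crop[2]]
    cv2.imwrite(f'pics/{n}.png',cv2.resize(p,None,fx=s,fy=s,interpolation=cv2.INTER_CUBIC)[:,:,::-1]); return o,f
E
python3 - <<'E'
from h import *
o,f=shot('w1');T=f['T']
print(np.round(T,3).tolist(), np.round(o['joints'],2))
for d in viewer.trace(f,'bar')[:2]: print(d['score'],d['rect'])
print(wproj(f,T,[[.433,-.270,0.004],[.581,-.314,.005]]))
E
```

```text
[[-0.956, 0.294, 0.0, 0.565], [0.294, 0.956, 0.0, -0.2], [-0.0, 0.0, -1.0, 0.231], [0.0, 0.0, 0.0, 1.0]] [ 0.37  0.36 -0.17  1.73  0.07  1.05  1.45]
0.88 [177.2, 67.3, 216.6, 233.0]
[[192.0839762   90.24550019]
 [198.47496761 219.56372515]]
```

View pics/w1.png

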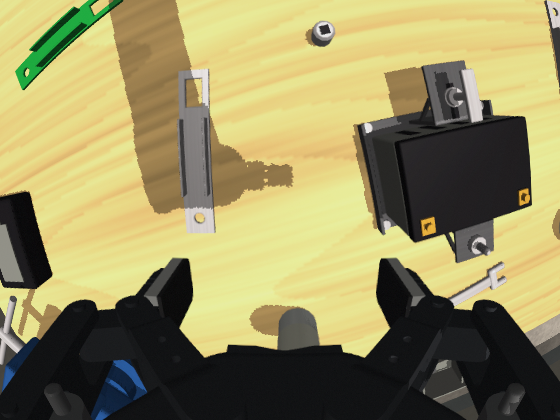

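Run:
```python
from h import *
f=np.load('w1.npy',allow_pickle=True).item();T=f['T'];
m=viewer.trace(f,'bar')[0]['pixels'].astype(np.uint8)
print(cv2.minAreaRect(np.argwhere(m)[:,::-1].astype(np.float32)))
c=np.array([[180,70],[209,69],[186,234],[214,232]])
e=wplane(f,T,(193.5,90),.005);h=wplane(f,T,(200,218),.005)
print(e,h,np.linalg.norm(h-e),np.degrees(np.arctan2(*(h-e)[1::-1])))
for p in c: print(wplane(f,T,p,.005))
p=f['pixels'][60:240,165:230];cv2.imwrite('pics/w1c.png',cv2.resize(p,None,fx=3.3,fy=3.3,interpolation=cv2.INTER_CUBIC)[:,:,::-1])
```

```text
((194.58517456054688, 151.25169372558594), (164.48944091796875, 34.351890563964844), 87.56334686279297)
[ 0.43351898 -0.26807441  0.005     ] [ 0.57970069 -0.31141069  0.005     ] 0.15247008902835413 -16.512712217752718
[ 0.40474457 -0.27640373  0.005     ]
[ 0.41643169 -0.24355853  0.005     ]
[ 0.59387056 -0.33663994  0.005     ]
[ 0.60156012 -0.30093793  0.005     ]
```

View pics/w1c.png

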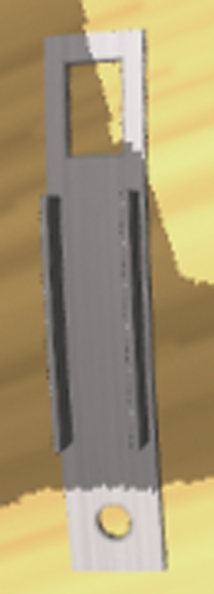

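Run:
```python
from h import *
f=np.load('w1.npy',allow_pickle=True).item();T=f['T']
c=lambda u,v:wplane(f,T,(165+u/3.3,60+v/3.3),.005)
e=c(95,107);h=c(114,520);a=[c(45,36),c(146,31),c(73,571),c(167,571)]
ang=lambda d:np.degrees(np.arctan2(d[1],d[0]))
print('eye',e,'hole',h,ang(h-e),np.linalg.norm(h-e));print([ang(a[2]-a[0]),ang(a[3]-a[1]),ang(a[0]-a[1])+90],[np.linalg.norm(a[0]-a[1]),np.linalg.norm(a[2]-a[3]),np.linalg.norm(a[0]-a[2])])
m=(e+h)/2; print('mid',m,'corner mid -> bar x=-4',sum(a)/4)
for z in(.02,.025):
  cz=lambda u,v:wplane(f,T,(165+u/3.3,60+v/3.3),z)
  q=[cz(42,196),cz(137,190),cz(56,450),cz(145,447)];print(z,np.linalg.norm(q[2]-q[0]),np.linalg.norm(q[0]-q[1]),np.linalg.norm(q[2]-q[3]),sum(q)/4)
t=np.radians(-17);u=np.array([np.cos(t),np.sin(t),0])
g=m+u*.042; print('grip',g,'tool-frame shift/0.2',(T[:3,:3].T@(g-T[:3,3]))/.2)
```

```text
eye [ 0.43635648 -0.26860573  0.005     ] hole [ 0.57903092 -0.31176683  0.005     ] -16.831333328564853 0.14905998356506528
[np.float64(-16.713989942836285), np.float64(-16.734547823396127), np.float64(-18.740400767626028)] [np.float64(0.03680790655759931), np.float64(0.03671609483888999), np.float64(0.19622849060070527)]
mid [ 0.5076937  -0.29018628  0.005     ] corner mid -> bar x=-4 [ 0.50465315 -0.28897581  0.005     ]
0.02 0.08833222320399248 0.033514341487036116 0.03258077353026134 [ 0.50802671 -0.28897458  0.02      ]
0.025 0.08708355743656211 0.03304058220175029 0.03212021117704523 [ 0.50792848 -0.28743442  0.025     ]
grip [ 0.5478585  -0.30246589  0.005     ] tool-frame shift/0.2 [-0.06819223 -0.51417649  1.13168684]
```

play_rows --commands '[[[-1,-0.03,-0.2,0.2,0],[-1,-0.068,-0.4,0.4,0],[-1,-0.068,-0.514,0.6,0],[-1,-0.068,-0.514,0.8,0],[-1,-0.068,-0.514,0.85,0],[-1,-0.068,-0.514,0.85,0],[-1,-0.068,-0.514,0.85,0]]]' --grip_force 20

```text
clock: 3.03
tcp_pos: [0.5463, -0.3018, 0.0597]
orientation: [-0.47, -3.102, -0.002]
contact_force: [0.9, -0.9, 1.2]
grip_width: 0.0855
gripper_force: 0.0
```

play_rows --commands '[[[-0.3,0,0,0.1,0],[-0.2,0,0,0.2,0],[-0.1,0,0,0.24,0],[0,0,0,0.24,0],[0,0,0,0.24,0]]]'

```text
clock: 3.45
tcp_pos: [0.5492, -0.3019, 0.0152]
orientation: [0.466, 3.105, -0.001]
contact_force: [0.3, -0.3, 0.6]
grip_width: 0.0424
gripper_force: 0.0
```

play_rows --commands '[[[1,0,0,0.01,0],[1,0,0,0.01,0],[1,0,0,0.01,0],[1,0,0,0.01,0],[1,0,0,-0.05,0],[1,0,0,-0.1,0],[1,0,0,-0.15,0],[1,0,0,-0.15,0]]]' --grip_force 20

```text
clock: 4.12
tcp_pos: [0.5494, -0.3031, 0.0465]
orientation: [0.467, 3.102, -0.002]
contact_force: [0.3, -0.2, -2.6]
grip_width: 0.0309
gripper_force: 20.2
```

Run:
```python
from h import *
o,f=shot('w2',(120,0,440,300),1.2)
s=viewer.grab_frame('side');a=cv2.resize(s['pixels'][240:360,230:390],None,fx=2.4,fy=2.4,interpolation=cv2.INTER_CUBIC)[:,:,::-1]
b=cv2.imread('pics/w2.png')
H=max(a.shape[0],b.shape[0]);pad=lambda x:np.vstack([x,np.zeros((H-x.shape[0],x.shape[1],3),np.uint8)])
cv2.imwrite('pics/m2.png',np.hstack([pad(a),pad(b)]));print(o['grip_width'],o['gripper_force'],o['tcp_pos'],o['contact_force'],o['moment'])
```

```text
0.030887776662678203 20.247614979743958 [ 0.54943579 -0.30312363  0.04651487] [ 0.32480343 -0.20092242 -2.57390154] [-0.01391118 -0.11665125  0.05503298]
```

View pics/m2.png

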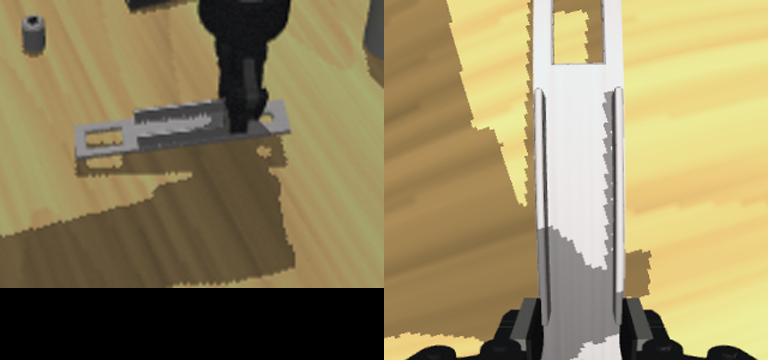

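```bash
cat >> h.py <<'E'
from scipy.optimize import least_squares
def barpts(p,M): # p: bar origin in tool frame xyz, tilt(rad, eye end down +), yaw ; bar x = -tool x
    R=Rn.from_euler('zy',[p[4],p[3]]).as_matrix()@np.diag([-1,1,-1.]); return M@R.T+p[:3]
def fitbar(f,M,uv,p0=(.042,0,.02,0.05,0),w=None):
    M=np.array(M,float);uv=np.array(uv,float);I=np.eye(4)
    r_=lambda p:(wproj(f,I,barpts(p,M))-uv).ravel()
    s=least_squares(r_,p0,x_scale=[.01,.01,.01,.1,.1],loss='soft_l1');return s.x,r_(s.x)
E
python3 - <<'E'
from h import *
f=np.load('w2.npy',allow_pickle=True).item()
q=lambda u,v:((u-384)/1.2+120,v/1.2)
for ft in(.02,.025):
  for sgn in (1,-1):
    M=[[-58.5,10*sgn,5],[-58.5,-10*sgn,5],[-45,16*sgn,ft*1e3],[-45,-16*sgn,ft*1e3]]
    x,rs=fitbar(f,np.array(M)/1e3,[q(553,64),q(604,64),q(539,90),q(619,88)])
    print(ft,sgn,np.round(x,4),np.degrees(x[3]),np.round(rs,1))
E
```

```text
0.02 1 [4.1600e-02 3.0000e-04 1.9800e-02 3.5357e+00 3.1574e+00] 202.5813857908171 [-1.9  0.4  1.4 -0.4  1.1 -0.3 -0.9  0.3]
0.02 -1 [ 0.0447  0.0004  0.0335 -0.0056 -0.0184] -0.3199916256158991 [ 2.1  0.3 -1.9 -0.4 -0.5 -0.2  0.5  0.2]
0.025 1 [4.0300e-02 3.0000e-04 1.4200e-02 3.4895e+00 3.1573e+00] 199.93316313853376 [-2.4  0.4  1.8 -0.4  1.4 -0.3 -1.1  0.3]
0.025 -1 [ 0.0459  0.0004  0.0406  0.0418 -0.0185] 2.3977479003332016 [ 2.6  0.3 -2.3 -0.4 -0.5 -0.2  0.5  0.2]
```

play_rows --commands '[[[1,0,0,-0.2,0],[1,0,0,-0.4,0],[1,0,0,-0.4,0],[1,0,0,-0.4,0],[1,0,0,-0.3,0],[1,0,0,-0.5,0],[1,0,0,-0.5,0],[1,0,0,-0.5,0]]]' --grip_force 20

```text
clock: 4.88
tcp_pos: [0.5479, -0.3023, 0.1427]
orientation: [-0.467, -3.106, -0.0]
contact_force: [0.4, -0.8, -3.2]
grip_width: 0.0308
gripper_force: 20.0
```

```bash
cat >> h.py <<'E'
def tilt(n,show=True):
    """mask of the bar in side view -> points in the bar's vertical midplane (tool x,z)"""
    o=get_obs();s=viewer.grab_frame('side');T=wpose(o)
    m=viewer.trace(s,'bar');m=[d for d in m if d['score']>.3]
    nrm=T[:3,1];out=[]
    for d in m[:2]:
        ys,xs=np.nonzero(d['pixels']);r_=cv2.minAreaRect(np.c_[xs,ys].astype(np.float32))
        print(round(d['score'],2),np.round(d['rect']),np.round(r_[0]),np.round(r_[1]),round(r_[2],1))
    cv2.imwrite(f'pics/{n}.png',cv2.cvtColor(s['pixels'],cv2.COLOR_RGB2BGR));np.save(n+'.npy',s,allow_pickle=True)
    return o,s,T
def mid(s,T,uv,off=0):
    c,d=ray(s,uv);n=T[:3,1];k=((T[:3,3]+n*off-c)@n)/(d@n);return T[:3,:3].T@(c+k*d-T[:3,3])
E
python3 - <<'E'
from h import *
o,s,T=tilt('t3');print(o['tcp_pos'],o['grip_width'],o['contact_force'])
p=s['pixels'][180:340,220:420];cv2.imwrite('pics/t3c.png',cv2.resize(p,None,fx=3,fy=3,interpolation=cv2.INTER_CUBIC)[:,:,::-1])
E
```

```text
0.76 [286. 238. 351. 302.] [318. 269.] [19. 87.] 53.7
[ 0.54786505 -0.30229995  0.14268207] 0.030836288358900423 [ 0.43676317 -0.79603667 -3.23775126]
```

View pics/t3c.png

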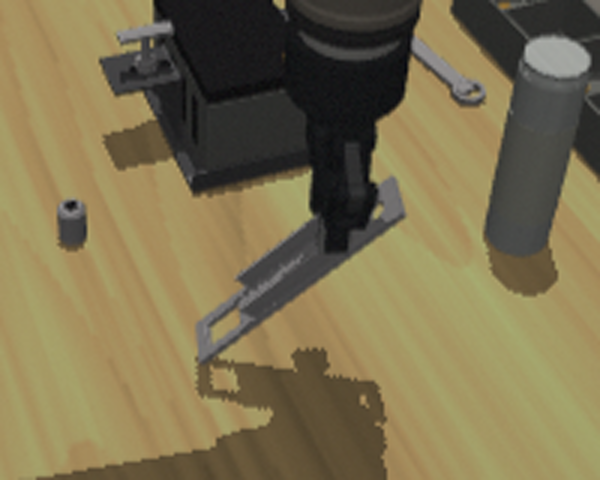

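Run:
```python
from h import *
s=np.load('t3.npy',allow_pickle=True).item();o=get_obs();T=wpose(o)
c=lambda u,v:(220+u/3,180+v/3)
for a,b,off in [((203,362),(405,213),-.018),((198,322),(390,178),.018)]:
    A=mid(s,T,c(*a),off);B=mid(s,T,c(*b),off);d=B-A
    print(np.round(A,4),np.round(B,4),np.linalg.norm(d),'tilt',np.degrees(np.arctan2(-d[2],-d[0])))
# wrist look, saved only
q,f=shot('w3')
g=f['pixels'].mean(2).astype(int);print(g[0:200:8,210:360:6])
```

```text
[ 0.0844 -0.018   0.1151] [-0.0473 -0.018  -0.0295] 0.1955715576858122 tilt 47.68878744057035
[0.0852 0.018  0.1137] [-0.0445  0.018  -0.0269] 0.1912923696862108 tilt 47.31693589354935
[[188 195 198 199 201 202 203 202 203 205 205 204 204 204 202 201 200 200
  199 198 196 196 194 194 193]
 [190 191 201 201 202 205 205 205 203 201 201 201 201 200 199 197 197 196
  195 195 194 192 191 191 200]
 [192 196 205 205 203 201 200 201 200 199 199 197 196 196 196 195 193 192
  191 190 197 196 194 192 192]
 [199 200 200 202 201 200 199 197 196 196 196 195 194 193 192 190 192 193
  192 192 191 192 193 193 192]
 [201 200 199 197 197 196 196 194 194 193 192 187 183 187 190 192 194 194
  194 192 192 190 190 190 192]
 [197 196 196 195 195 195 192 188 185 181 181 193 196 195 194 193 191 191
  193 195 196 196 195 195 196]
 [196 196 194 189 186 184 186 193 196 195 194 193 192 193 195 197 196 196
  196 197 199 198 197 195 193]
 [189 187 185 184 188 195 195 193 193 195 197 197 197 196 192 189 191 193
  195 193 189 190 192 193 195]
 [189 192 195 194 193 195 197 197 197 195 192 192 194 195 193 190 190 193
 
[... 1010 characters left out ...]
53 107 181 181 183 183 186 116  58 183
  188 186 182 184 184 184 183]
 [126 128 127 200 199 161 120 120 177 138 181 181 183 184 186 116  64 145
  181 180 179 179 178 176 179]
 [123 122 121 121 120 119 118 117 186 186 182 181 183 184 185 153  76 170
  174 179 187 192 188 194 195]
 [120 119 118 116 114 110 107 104 186 184 181 181 183 184 184 155  85 178
  195 195 194 193 193 193 192]
 [113 110 107 104 102 103 109 114 185 183 181 181 182 184 184 176  98 182
  192 192 191 191 189 187 185]
 [103 103 109 115 114 112 112 114 184 181 183 181 182 184 183 181 107 185
  187 185 184 183 183 185 187]
 [115 113 113 115 116 116 117 116 115 117 182 181 182 183 184 117 112 185
  183 185 185 187 186 187 186]]
```

play_rows --commands '[[[1,0,0,0.05,0],[1,0,0,0.1,0],[1,-0.02,0,0.13,0],[1,-0.04,0,0.16,0],[1,-0.06,0,0.18,0],[1,-0.08,0,0.2,0],[1,-0.08,0,0.205,0],[1,-0.08,0,0.205,0]]]' --grip_force 20

```text
clock: 5.7
tcp_pos: [0.5637, -0.3071, 0.1022]
orientation: [0.467, 3.106, -0.0]
contact_force: [0.7, -0.3, -0.7]
grip_width: 0.0306
gripper_force: 20.4
```

```bash
cat > fit.py <<'E'
from h import *
from scipy.optimize import minimize
FT=.025
def quads():
    L=lambda *p:np.array(p)/1e3
    pl=[L((-102,-18,z),(94,-18,z),(94,18,z),(-102,18,z)) for z in(0,5)]
    sd=[L((-102,y,0),(94,y,0),(94,y,5),(-102,y,5)) for y in(-18,18)]+[L((x,-18,0),(x,18,0),(x,18,5),(x,-18,5)) for x in(-102,94)]
    fl=[L((-45,y,5),(45,y,5),(45,y,FT*1e3),(-45,y,FT*1e3)) for y in(-16,16,-13,13)]
    eye=[L((-91.5,-10,z),(-58.5,-10,z),(-58.5,10,z),(-91.5,10,z)) for z in(0,5)]
    return pl+sd,fl,eye
def dens(q,n=8): return np.vstack([np.linspace(q[i],q[(i+1)%4],n,endpoint=False) for i in range(4)])
S=3
def render(pr,p):
    im=np.zeros((420*S,560*S),np.uint8);P,Fl,E=quads()
    def poly(q): return np.round((pr(barpts(p,dens(q)))+.5)*S).astype(np.int32)
    for q in P: cv2.fillPoly(im,[poly(q)],255)
    e=np.full_like(im,255)
    for q in E: a=np.zeros_like(im);cv2.fillPoly(a,[poly(q)],255);e&=a
    im[e>0]=0
    for q in Fl: cv2.fillPoly(im,[poly(q)],255)
    return cv2.resize(im,(560,420),interpolation=cv2.INTER_AREA).astype(float)/255
def look():
    o=get_obs();T=wpose(o);w=viewer.grab_frame('wrist');s=viewer.grab_frame('side')
    mw=viewer.trace(w,'bar');ms=viewer.trace(s,'bar')
    return o,T,w,s,mw,ms
def fit(T,w,s,mw,ms,p0,vmax=230,verbose=True):
    pw=lambda P:wproj(w,np.eye(4),P); ps=lambda P:proj(s,P@T[:3,:3].T+T[:3,3])
    mw=mw.astype(float);ms=ms.astype(float)
    def cost(p):
        c=np.abs(render(pw,p)-mw)[:vmax].sum()
        m=render(ps,p); D=np.abs(m-ms)
        # only the eye-side part (in the tool's +x>0.02) of the side view
        uv=ps(np.array([[.02,0,0],[.02,0,.1]])); n=np.array([uv[1,1]-uv[0,1],-(uv[1,0]-uv[0,0])]); tst=ps(np.array([[.06,0,.05]]))[0]
        g=np.indices((420,560)); side=(g[1]-uv[0,0])*n[0]+(g[0]-uv[0,1])*n[1]; sg=np.sign((tst-uv[0])@n)
        return c/4+D[side*sg>0].sum()
    best=None
    for t in (p0[3]-.12,p0[3],p0[3]+.12):
        q=np.array(p0,float);q[3]=t
        sm=np.array([q]+[q+d for d in np.diag([.006,.004,.006,.08,.03])])
        m=minimize(cost,q,method='Nelder-Mead',options=dict(initial_simplex=sm,maxfev=250,xatol=1e-4,fatol=.3))
        if best is None or m.fun<best.fun: best=m
    return best
E
python3 - <<'E'
from fit import *
o,T,w,s,mw,ms=look()
np.save('v4.npy',dict(T=T,w=w,s=s,mw=mw,ms=ms),allow_pickle=True)
print(o['tcp_pos'],o['contact_force'],[(d['score'],d['rect']) for d in mw[:2]+ms[:2]])
import fit as F
for ft in (.02,.025):
    F.FT=ft
    th=.66;b=fit(T,w,s,mw[0]['pixels'],ms[0]['pixels'],(.04*np.cos(th)-.0*np.sin(th),0,.035,th,0))
    print(ft,np.round(b.x,4),np.degrees(b.x[3]),b.fun)
    print('eye end tool',barpts(b.x,np.array([[-.102,0,0],[.094,0,0],[.042,0,.016]])))
E
```

```text
[ 0.56370064 -0.30707203  0.10221356] [ 0.71175543 -0.29021641 -0.72217697] [(0.97, [1.1, 0.8, 47.6, 40.3]), (0.66, [249.5, 72.3, 322.0, 348.2]), (0.68, [286.8, 254.9, 359.9, 306.7]), (0.67, [194.1, 344.7, 253.4, 420.0])]
0.02 [-0.1774  0.1031  0.2432 -0.3155  0.3532] -18.07644427948369 917.0
eye end tool [[-0.08637758  0.138422    0.27290865]
 [-0.2611988   0.07061638  0.21584781]
 [-0.20985309  0.08860563  0.21577611]]
0.025 [-0.1573  0.1192  0.1283  0.6331 -0.2545] 36.27444191705498 917.0
eye end tool [[-0.07769723  0.09351877  0.06987033]
 [-0.23062204  0.14285996  0.18209978]
 [-0.1995166   0.12976944  0.13942555]]
```

```bash
cat >> fit.py <<'E'
def pick(ds,u0,u1,v0=0,v1=420):
    for d in ds:
        c=np.argwhere(d['pixels']).mean(0)
        if u0<c[1]<u1 and v0<c[0]<v1: return d['pixels']
E
cat > run.py <<'E'
from fit import *
import fit as F,sys
v=np.load(sys.argv[1]+'.npy',allow_pickle=True).item();th=-np.radians(float(sys.argv[2]))
A=pick(v['mw'],220,340);B=pick(v['ms'],*map(float,sys.argv[3:5])) if len(sys.argv)>3 else v['ms'][0]['pixels']
for ft in (.02,.025):
    F.FT=ft
    p0=np.array([0,0,0,th,0.]);p0[:3]=-barpts(p0,np.array([[.042,0,ft-.005]]))[0]
    b=fit(v['T'],v['w'],v['s'],A,B,p0)
    P=barpts(b.x,np.array([[-.102,0,0],[.094,0,0]]));R=np.linalg.inv(np.eye(3))
    M=barpts(np.r_[0,0,0,b.x[3:]],np.eye(3)); g=M@(-b.x[:3]) # TCP in bar coords
    print(ft,np.round(b.x,4),'tilt',round(-np.degrees(b.x[3]),2),'cost',round(b.fun,1),'eye end',np.round(P[0],4),'tcp in bar',np.round(g,4))
E
python3 run.py v4 38
```

```text
0.02 [ 2.19e-02  6.00e-04  3.96e-02 -6.88e-01 -3.20e-03] tilt 39.42 cost 95.9 eye end [0.1007 0.0003 0.1044] tcp in bar [ 0.0421 -0.0007  0.0167]
0.025 [ 2.130e-02  5.000e-04  4.140e-02 -6.717e-01 -1.200e-03] tilt 38.48 cost 134.5 eye end [0.1011 0.0004 0.1049] tcp in bar [ 0.0424 -0.0006  0.0192]
```

play_rows --commands '[[[1,-0.005,0,0.01,0],[1,-0.01,0,0.018,0],[1,-0.01,0,0.018,0]]]' --grip_force 20

```text
clock: 6.15
tcp_pos: [0.5657, -0.3077, 0.0989]
orientation: [0.467, 3.105, -0.0]
contact_force: [1.0, -0.3, -0.4]
grip_width: 0.0309
gripper_force: 20.5
```

play_rows --commands '[[[1,0,0,0,0],[1,0,0,0,0],[1,0,0,-0.01,0],[1,0,0,-0.03,0],[1,0,0,-0.07,0],[1,0,0,-0.13,0],[1,0,0,-0.21,0],[1,0,0,-0.3,0],[1,0,0,-0.39,0],[1,0,0,-0.48,0],[1,0,0,-0.57,0],[1,0,0,-0.63,0]]]' --grip_force 70

```text
clock: 7.15
tcp_pos: [0.5656, -0.3078, 0.2278]
orientation: [0.467, 3.104, -0.001]
contact_force: [0.6, -0.9, -2.3]
grip_width: 0.0273
gripper_force: 69.3
```

play_rows --commands '[[[1,0,0,-0.04,0],[1,0,0,-0.07,0],[1,0,0,-0.09,0],[1,0,0,-0.1,0],[1,0,0,-0.1,0]]]'

```text
clock: 7.57
tcp_pos: [0.5648, -0.3075, 0.2445]
orientation: [-0.467, -3.106, -0.0]
contact_force: [1.1, 0.1, -2.2]
grip_width: 0.0274
gripper_force: 69.2
```

```bash
cat > meas.py <<'E'
from fit import *
import sys
o,T,w,s,mw,ms=look();np.save(sys.argv[1]+'.npy',dict(T=T,w=w,s=s,mw=mw,ms=ms,o=o),allow_pickle=True)
print(np.round(o['tcp_pos'],4),np.round(o['contact_force'],1),o['grip_width'],[(round(d['score'],2),np.round(d['rect'])) for d in mw[:3]],[(round(d['score'],2),np.round(d['rect'])) for d in ms[:3]])
t=np.degrees(np.arctan2(T[1,0],T[0,0]));print('tool x yaw',t)
E
python3 meas.py v5; python3 run.py v5 38 250 400
```

```text
[ 0.5648 -0.3075  0.2445] [ 1.1  0.1 -2.2] 0.027446761862806406 [(0.92, array([249.,  92., 322., 346.])), (0.82, array([ 73.,   2., 154.,  57.]))] [(0.87, array([294., 202., 368., 269.])), (0.86, array([197., 346., 252., 420.])), (0.75, array([149., 150., 164., 188.]))]
tool x yaw 162.90353922169254
0.02 [ 1.760e-02  5.000e-04  4.220e-02 -8.016e-01 -1.000e-03] tilt 45.93 cost 101.2 eye end [0.0886 0.0004 0.1155] tcp in bar [ 0.0426 -0.0006  0.0167]
0.025 [ 1.570e-02  4.000e-04  4.410e-02 -7.706e-01  1.400e-03] tilt 44.15 cost 155.5 eye end [0.0889 0.0006 0.1151] tcp in bar [ 0.042  -0.0004  0.0207]
```

play_rows --commands '[[[1,0,0,0,0],[1,0,0,0,0],[1,0,0,0,0],[1,0,0,0,0],[1,0,0,0,0],[1,0,0,0,0],[1,0,0,0,0],[1,0,0,0,0],[1,0,0,0,0],[1,0,0,0,0]]]' --grip_force 120

```text
clock: 8.6
tcp_pos: [0.565, -0.3076, 0.2447]
orientation: [0.467, 3.107, 0.0]
contact_force: [-0.3, -0.6, -1.9]
grip_width: 0.0239
gripper_force: 118.4
```

```bash
python3 meas.py v6; python3 run.py v6 45 250 400
```

```text
[ 0.565  -0.3076  0.2447] [-0.3 -0.6 -1.9] 0.023903033889177902 [(0.95, array([ 72.,   1., 156.,  53.]))] [(0.93, array([194., 342., 252., 420.])), (0.81, array([292., 202., 368., 269.]))]
tool x yaw 162.89949683111124Traceback (most recent call last):
  File "run.py", line 8, in <module>
    b=fit(v['T'],v['w'],v['s'],A,B,p0)
  File "fit.py", line 28, in fit
    mw=mw.astype(float);ms=ms.astype(float)
       ^^^^^^^^^
AttributeError: 'NoneType' object has no attribute 'astype'
```

play_rows --commands '[[[1,0,0,0.02,0],[1,0,0,0.06,0],[1,0,0,0.12,0],[1,0,0,0.2,0],[1,0,0,0.29,0],[1,0,0,0.38,0],[1,0,0,0.47,0],[1,0,0,0.55,0],[1,0,0,0.6,0],[1,0,0,0.63,0],[1,0,0,0.64,0],[1,0,0,0.64,0]]]' --grip_force 50

```text
clock: 9.8
tcp_pos: [0.565, -0.3075, 0.1164]
orientation: [-0.467, -3.106, -0.0]
contact_force: [0.3, -0.4, -2.0]
grip_width: 0.0239
gripper_force: 118.3
```

play_rows --commands '[[[1,-0.01,0,0.02,0],[1,-0.03,0,0.04,0],[1,-0.05,0,0.06,0],[1,-0.07,0,0.08,0],[1,-0.09,0,0.1,0],[1,-0.11,0,0.12,0],[1,-0.12,0,0.13,0],[1,-0.12,0,0.13,0]]]'

```text
clock: 10.47
tcp_pos: [0.5883, -0.3145, 0.0901]
orientation: [-0.467, -3.106, -0.0]
contact_force: [2.3, -0.4, -0.3]
grip_width: 0.024
gripper_force: 120.5
```

```bash
python3 meas.py v7; python3 run.py v7 33 250 400
```

```text
[ 0.5883 -0.3145  0.0901] [ 2.3 -0.4 -0.3] 0.02399869458258781 [(0.71, array([ 1.,  2., 17., 15.])), (0.59, array([251.,  56., 322., 349.]))] [(0.9, array([291., 261., 372., 312.])), (0.72, array([194., 343., 252., 420.]))]
tool x yaw 162.9123009940469
0.02 [ 2.640e-02  5.000e-04  3.770e-02 -5.594e-01 -5.000e-03] tilt 32.05 cost 134.1 eye end [0.1129 0.     0.0918] tcp in bar [ 0.0424 -0.0008  0.0179]
0.025 [ 2.520e-02  4.000e-04  3.970e-02 -5.343e-01 -1.600e-03] tilt 30.61 cost 151.5 eye end [0.1129 0.0003 0.0917] tcp in bar [ 0.0419 -0.0005  0.0214]
```

play_rows --commands '[[[1,0,0,-0.005,0],[1,0,0,-0.01,0],[1,0,0,-0.02,0],[1,0,0,-0.03,0],[1,0,0,-0.045,0],[1,0,0,-0.06,0],[1,0,0,-0.08,0],[1,0,0,-0.1,0],[1,0,0,-0.12,0],[1,0,0,-0.135,0],[1,0,0,-0.145,0],[1,0,0,-0.15,0]]]'

```text
clock: 11.67
tcp_pos: [0.5881, -0.3147, 0.1212]
orientation: [0.467, 3.106, -0.0]
contact_force: [-0.3, -0.4, -2.3]
grip_width: 0.0238
gripper_force: 118.1
```

```bash
python3 meas.py v8; python3 run.py v8 36 250 400
```

```text
[ 0.5881 -0.3147  0.1212] [-0.3 -0.4 -2.3] 0.023846897811363878 [(0.96, array([248.,  91., 322., 345.])), (0.54, array([15.,  2., 43., 19.]))] [(0.92, array([300., 248., 373., 304.])), (0.79, array([196., 346., 252., 420.]))]
tool x yaw 162.89842185853018
0.02 [ 1.680e-02  3.000e-04  4.140e-02 -7.899e-01  2.300e-03] tilt 45.26 cost 125.0 eye end [0.0886 0.0005 0.1139] tcp in bar [ 0.0412 -0.0002  0.0173]
0.025 [ 1.590e-02  3.000e-04  4.490e-02 -7.728e-01  2.100e-03] tilt 44.28 cost 166.6 eye end [0.089  0.0005 0.1161] tcp in bar [ 0.0428 -0.0002  0.021 ]
```

play_rows --commands '[[[1,0,0,-0.01,0],[1,0,0,-0.04,0],[1,0,0,-0.09,0],[1,0,0,-0.16,0],[1,0,0,-0.24,0],[1,0,0,-0.32,0],[1,0,0,-0.4,0],[1,0,0,-0.48,0],[1,0,0,-0.55,0],[1,0,0,-0.6,0],[1,0,0,-0.635,0],[1,0,0,-0.645,0]]]'

```text
clock: 12.87
tcp_pos: [0.5885, -0.3148, 0.2515]
orientation: [0.467, 3.104, -0.001]
contact_force: [0.2, 0.4, -3.2]
grip_width: 0.0242
gripper_force: 118.6
```

play_rows --commands '[[[1,0.01,0.02,0,0],[1,0.02,0.06,0,-0.01],[1,0.05,0.13,0,-0.03],[1,0.09,0.23,0,-0.05],[1,0.13,0.35,0,-0.07],[1,0.18,0.48,0,-0.09],[1,0.23,0.61,0,-0.11],[1,0.28,0.73,0,-0.13],[1,0.32,0.84,0,-0.15],[1,0.35,0.91,0,-0.16],[1,0.37,0.96,0,-0.164],[1,0.375,0.98,0,-0.164]]]'

```text
clock: 13.87
tcp_pos: [0.5737, -0.1031, 0.2496]
orientation: [-0.06, -3.141, -0.001]
contact_force: [-0.4, -1.3, -2.3]
grip_width: 0.024
gripper_force: 118.5
```

```bash
python3 meas.py v9; python3 run.py v9 45 250 400; python3 -c "
from h import *
v=np.load('v9.npy',allow_pickle=True).item();cv2.imwrite('pics/v9.png',v['w']['pixels'][:,:,::-1])
print(v['o']['joints'].round(2), wproj(v['w'],v['T'],[[.517,-.0147,.116],[.672,-.0202,.117]]))"
```

```text
[ 0.5737 -0.1031  0.2496] [-0.4 -1.3 -2.3] 0.023977640829658364 [(0.64, array([311.,  95., 450., 297.])), (0.57, array([12.,  1., 72., 35.]))] [(0.9, array([197., 344., 252., 420.])), (0.7, array([266., 144., 329., 211.]))]
tool x yaw 177.81347041430396
[ 0.28  0.32 -0.27  1.75  0.1   1.08  1.52] [[383.48964289 131.70332488]
 [371.21192295 292.24827072]]Traceback (most recent call last):
  File "run.py", line 8, in <module>
    b=fit(v['T'],v['w'],v['s'],A,B,p0)
  File "fit.py", line 28, in fit
    mw=mw.astype(float);ms=ms.astype(float)
       ^^^^^^^^^
AttributeError: 'NoneType' object has no attribute 'astype'
```

```bash
python3 -c "
import cv2
a=cv2.imread('pics/v9.png')[70:330,220:500];cv2.imwrite('pics/v9c.png',cv2.resize(a,None,fx=2.3,fy=2.3,interpolation=cv2.INTER_CUBIC))"
```

```text
(no output)
```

View pics/v9c.png

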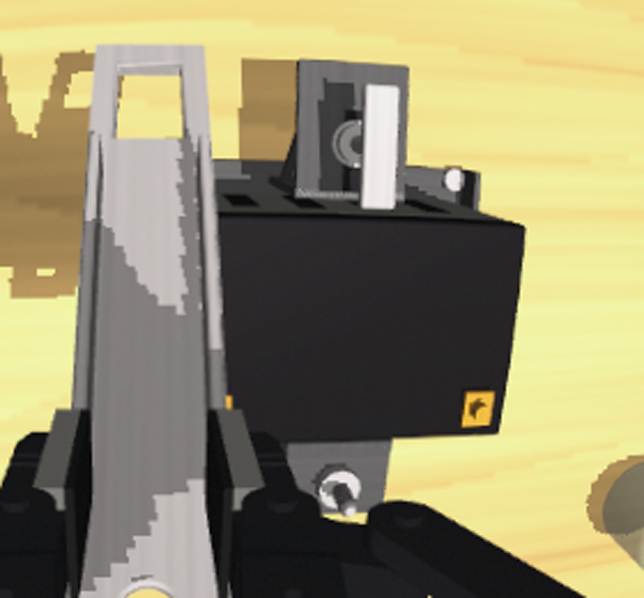

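```bash
cat > t9.py <<'E'
from h import *
v=np.load('v9.npy',allow_pickle=True).item();w,T=v['w'],v['T']
c=lambda u,v_,z:wplane(w,T,(220+u/2.3,70+v_/2.3),z)
P=dict(h0=c(365,85,.116),h1=c(398,85,.116),h2=c(362,208,.116),h3=c(395,208,.116),tip=c(348,508,.117),tL=c(478,408,.106),bR=c(498,434,.1),bL=c(524,228,.1))
for k in P: print(k,np.round(P[k],4))
hm=sum(P[f'h{i}'] for i in range(4))/4
d=(P['h2']+P['h3']-P['h0']-P['h1'])/2;print('head mid',hm,'len',np.linalg.norm(d),'yaw',np.degrees(np.arctan2(d[1],d[0])))
d=P['tip']-hm;print('tip-head',np.linalg.norm(d),np.degrees(np.arctan2(d[1],d[0])))
d=P['bR']-P['bL'];print('bat side',np.linalg.norm(d),np.degrees(np.arctan2(d[1],d[0])))
print('head rel TCP in tool',T[:3,:3].T@(hm-T[:3,3]),'cam',(T@w['hand_eye'])[:3,3])
from scipy.optimize import least_squares
# bar pose from corners in the wrist view (end corners top surface, eye corners)
M=np.array([[-102,18,5],[-102,-18,5],[-58.5,10,5],[-58.5,-10,5],[-91.5,10,5],[-91.5,-10,5]])/1e3
uv=[(97,45),(205,45),(118,138),(183,138),(120,74),(182,74)]
uv=np.array([(220+a/2.3,70+b/2.3) for a,b in uv])
for s in(1,-1):
    m=M*[1,s,1];p0=[.017,0,.041,-.78,0]
    x,rs=fitbar(w,m,uv,p0);print(s,np.round(x,4),np.degrees(x[3]),np.round(rs,1),barpts(x,np.array([[-.0915,0,.005]])))
E
python3 t9.py
```

```text
h0 [ 0.4954 -0.0188  0.116 ]
h1 [ 0.4951 -0.0056  0.116 ]
h2 [ 0.5423 -0.0202  0.116 ]
h3 [ 0.5424 -0.0068  0.116 ]
tip [ 0.6704 -0.0202  0.117 ]
tL [0.632 0.041 0.106]
bR [0.6486 0.0563 0.1   ]
bL [0.5529 0.0595 0.1   ]
head mid [ 0.5187891  -0.01285955  0.116     ] len 0.04707088377170884 yaw -1.5599157296922974
tip-head 0.15179289049651326 -2.7828353729139974
bat side 0.09572563214283412 -1.9039229150906432
head rel TCP in tool [0.05828112 0.08802101 0.13369049] cam [ 0.50691697 -0.1002854   0.39201754]
1 [-0.0005  0.0172  0.2721  0.0138 -0.0103] 0.7929288265513363 [ 49.8   4.2 -26.3   4.2  34.4  -1.7  -9.9  -1.7  33.4  -0.1  -9.7  -0.1] [[0.09089247 0.01630104 0.2658764 ]]
-1 [ 1.580e-02  7.000e-04  4.520e-02 -7.898e-01  4.900e-03] -45.25228722362986 [ 0.3  0.9 -0.3  1.1 -0.4  0.2  0.4  0.3  0.2 -3.1 -0.2 -3. ] [[0.08378704 0.00110493 0.10664681]]
```

play_rows --commands '[[[1,0,0.01,0,0],[1,0.005,0.04,0,0],[1,0.01,0.09,0,0],[1,0.015,0.15,0,0],[1,0.02,0.22,0,0],[1,0.03,0.29,0,0],[1,0.035,0.35,0,0],[1,0.04,0.4,0,0],[1,0.043,0.43,0,0],[1,0.043,0.44,0,0],[1,0.043,0.44,0,0],[1,0.043,0.44,0,0]]]'

```text
clock: 15.07
tcp_pos: [0.5689, -0.0176, 0.2497]
orientation: [-0.065, -3.141, 0.001]
contact_force: [0.6, -0.0, -2.2]
grip_width: 0.024
gripper_force: 118.5
```

```bash
python3 meas.py v10; python3 run.py v10 45 250 400; python3 -c "
from h import *
v=np.load('v10.npy',allow_pickle=True).item();a=v['w']['pixels'][:,:,::-1][80:280,180:390]
b=cv2.resize(a,None,fx=2.9,fy=2.9,interpolation=cv2.INTER_CUBIC);cv2.imwrite('pics/v10c.png',b)"
```

```text
[ 0.5689 -0.0176  0.2497] [ 0.6 -0.  -2.2] 0.02396247223732461 [(0.85, array([ 2.,  3., 58., 39.])), (0.59, array([249.,  91., 322., 347.]))] [(0.64, array([194., 342., 251., 420.])), (0.63, array([252., 125., 305., 190.]))]
tool x yaw 177.61543724581307
0.02 [ 1.710e-02  2.000e-04  4.120e-02 -8.007e-01 -1.400e-03] tilt 45.87 cost 104.5 eye end [8.810e-02 1.000e-04 1.145e-01] tcp in bar [ 0.0415 -0.0003  0.0164]
0.025 [ 0.0153  0.      0.044  -0.7666  0.0048] tilt 43.92 cost 154.3 eye end [0.0888 0.0005 0.1148] tcp in bar [0.0416 0.0002 0.0211]
```

View pics/v10c.png

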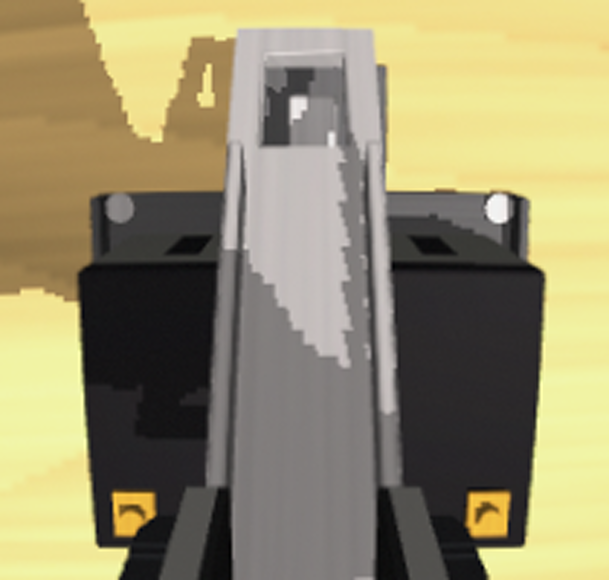

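```bash
cat > t10.py <<'E'
from h import *
v=np.load('v10.npy',allow_pickle=True).item();w,T=v['w'],v['T']
U=lambda u,v_:(180+u/2.9,80+v_/2.9)
tl=lambda u,v_,z:T[:3,:3].T@(wplane(w,T,U(u,v_),z)-T[:3,3])
for n,a in dict(hl=(290,96,.116),hr=(339,96,.116),hl2=(290,140,.116),tL=(134,513,.106),tR=(489,513,.106),cornL=(80,272,.1),cornR=(544,272,.1),cornL2=(98,546,.1),cornR2=(526,546,.1),bolt1=(120,207,.01),bolt2=(498,207,.01)).items(): print(n,np.round(tl(*a),4))
M=np.array([[-102,18,5],[-102,-18,5],[-58.5,10,5],[-58.5,-10,5],[-91.5,10,5],[-91.5,-10,5],[-45,16,20],[-45,-16,20]])/1e3*[1,-1,1]
uv=np.array([U(*q) for q in [(237,29),(374,29),(262,146),(345,146),(264,53),(342,53),(233,143),(378,143)]])
x,rs=fitbar(w,M,uv,[.017,0,.041,-.79,0]);print(np.round(x,4),np.degrees(x[3]),np.round(rs,1))
print('C,eye,hole',np.round(barpts(x,np.array([[-.0915,0,.005],[-.075,0,0],[.075,0,0]])),4))
E
python3 t10.py
```

```text
hl [ 0.0737 -0.0035  0.1337]
hr [0.0737 0.0106 0.1337]
hl2 [ 0.0608 -0.0035  0.1337]
tL [-0.0606 -0.0562  0.1437]
tR [-0.0606  0.0627  0.1436]
cornL [ 0.0197 -0.0709  0.1497]
cornR [0.0199 0.0774 0.1496]
cornL2 [-0.0763 -0.0711  0.1497]
cornR2 [-0.0763  0.0782  0.1496]
bolt1 [ 0.032  -0.0747  0.2397]
bolt2 [0.0322 0.0803 0.2396]
[ 1.560e-02  7.000e-04  4.630e-02 -7.781e-01 -1.200e-03] -44.58223631743873 [-0.  -0.1 -0.9 -0.1  0.1 -0.4  0.5 -0.4  0.6  0.3  0.2  0.3 -0.8  0.2
  0.1  0.2]
C,eye,hole [[ 0.0842  0.0006  0.107 ]
 [ 0.069   0.0006  0.099 ]
 [-0.0379  0.0008 -0.0063]]
```

play_rows --commands '[[[1,0,0.004,0.005,0],[1,0,0.008,0.02,0],[1,0,0.012,0.045,0],[1,0,0.014,0.075,0],[1,0,0.014,0.105,0],[1,0,0.014,0.135,0],[1,0,0.014,0.165,0],[1,0,0.014,0.19,0],[1,0,0.014,0.205,0],[1,0,0.014,0.211,0],[1,0,0.014,0.2125,0],[1,0,0.014,0.2125,0]]]'

```text
clock: 16.27
tcp_pos: [0.5691, -0.0141, 0.2073]
orientation: [0.064, 3.141, 0.0]
contact_force: [-0.7, -0.2, -3.0]
grip_width: 0.0237
gripper_force: 118.1
```

```bash
python3 meas.py v11; python3 run.py v11 45 240 400
```

```text
[ 0.5691 -0.0141  0.2073] [-0.7 -0.2 -3. ] 0.023736752426816013 [(0.74, array([170.,  35., 200.,  62.])), (0.65, array([250.,  90., 322., 348.])), (0.58, array([ 2.,  2., 29., 22.]))] [(0.93, array([251., 141., 306., 204.])), (0.68, array([148., 151., 164., 189.])), (0.62, array([196., 346., 251., 420.]))]
tool x yaw 177.6610888510055
0.02 [ 1.720e-02  1.000e-04  4.150e-02 -8.026e-01  1.600e-03] tilt 45.98 cost 89.3 eye end [0.0881 0.0002 0.1149] tcp in bar [ 0.0418 -0.      0.0165]
0.025 [ 1.580e-02  2.000e-04  4.380e-02 -7.706e-01  2.500e-03] tilt 44.15 cost 126.4 eye end [0.089  0.0005 0.1149] tcp in bar [ 0.0419 -0.0001  0.0204]
```

play_rows --commands '[[[1,-0.005,0,0,0],[1,-0.015,0,0,0],[1,-0.03,0,0,0],[1,-0.045,0,0,0],[1,-0.06,0,0,0],[1,-0.075,0,0,0],[1,-0.09,0,0,0],[1,-0.105,0,0,0],[1,-0.115,0,0,0],[1,-0.122,0,0,0],[1,-0.125,0,0,0],[1,-0.125,0,0,0]]]'

```text
clock: 17.47
tcp_pos: [0.5941, -0.0151, 0.2072]
orientation: [-0.064, -3.141, -0.0]
contact_force: [-0.4, 0.8, -1.3]
grip_width: 0.0238
gripper_force: 118.6
```

```bash
python3 -c "
from h import *
o=get_obs();print(o['tcp_pos'],o['contact_force'],o['moment'])"
```

```text
[ 0.59405343 -0.0151464   0.20717343] [-0.37188635  0.81547019 -1.32802117] [ 0.00450918 -0.05044961  0.01577697]
```

play_rows --commands '[[[1,0,0,-0.007,0],[1,0,0,-0.014,0],[1,0,0,-0.02,0],[1,0,0,-0.02,0]]]'

```text
clock: 17.8
tcp_pos: [0.5941, -0.0151, 0.2117]
orientation: [0.064, 3.14, -0.0]
contact_force: [0.2, -0.1, -1.9]
grip_width: 0.0236
gripper_force: 118.6
```

play_rows --commands '[[[1,0,0,-0.005,0],[1,0,0,-0.005,0],[1,0,0,-0.005,0]]]'

```text
clock: 18.05
tcp_pos: [0.594, -0.0151, 0.2123]
orientation: [0.064, 3.141, 0.0]
contact_force: [0.4, -0.1, -2.5]
grip_width: 0.0241
gripper_force: 118.6
```

play_rows --commands '[[[1,0,0,-0.005,0],[1,0,0,-0.005,0],[1,0,0,-0.005,0]]]'

```text
clock: 18.3
tcp_pos: [0.5939, -0.0151, 0.2132]
orientation: [-0.064, -3.141, 0.0]
contact_force: [0.5, 0.0, -2.8]
grip_width: 0.0241
gripper_force: 118.0
```

play_rows --commands '[[[1,0,0,-0.005,0],[1,0,0,-0.005,0],[1,0,0,-0.005,0]]]'

```text
clock: 18.55
tcp_pos: [0.5939, -0.0152, 0.2141]
orientation: [-0.064, -3.141, 0.0]
contact_force: [-0.5, 0.5, -3.6]
grip_width: 0.0237
gripper_force: 117.8
```

play_rows --commands '[[[1,0,0,-0.005,0],[1,0,0,-0.005,0],[1,0,0,-0.005,0]]]'

```text
clock: 18.8
tcp_pos: [0.5936, -0.0152, 0.2149]
orientation: [-0.064, -3.14, 0.0]
contact_force: [-1.7, 0.1, -4.6]
grip_width: 0.0238
gripper_force: 117.3
```

```bash
python3 meas.py v12; python3 run.py v12 45 240 400
```

```text
[ 0.5936 -0.0152  0.2149] [-1.7  0.1 -4.6] 0.023808243028790983 [(0.62, array([250.,  94., 324., 349.])), (0.6, array([ 1.,  2., 13., 13.]))] [(0.79, array([266., 138., 316., 197.])), (0.78, array([195., 344., 251., 420.])), (0.62, array([204., 164., 258., 178.]))]
tool x yaw 177.65971534172903
0.02 [ 1.570e-02  2.000e-04  4.050e-02 -8.186e-01  2.000e-04] tilt 46.9 cost 190.5 eye end [0.0854 0.0002 0.115 ] tcp in bar [ 0.0403 -0.0002  0.0162]
0.025 [ 1.47e-02  2.00e-04  4.44e-02 -7.97e-01 -1.50e-03] tilt 45.66 cost 208.0 eye end [8.600e-02 1.000e-04 1.174e-01] tcp in bar [ 0.0421 -0.0003  0.0205]
```

play_rows --commands '[[[1,0,0,0.012,0],[1,0,0,0.024,0],[1,-0.007,0,0.029,0],[1,-0.014,0,0.031,0],[1,-0.022,0,0.037,0],[1,-0.032,0,0.045,0],[1,-0.041,0,0.051,0],[1,-0.05,0,0.059,0],[1,-0.059,0,0.067,0],[1,-0.068,0,0.075,0],[1,-0.08,0,0.086,0],[1,-0.085,0,0.09,0]]]'

```text
clock: 20.0
tcp_pos: [0.611, -0.0159, 0.1967]
orientation: [-0.064, -3.14, -0.0]
contact_force: [-1.8, -0.5, -2.5]
grip_width: 0.0241
gripper_force: 119.5
```

play_rows --commands '[[[1,0,0,0,0],[1,0,0,0,0]]]'

```text
clock: 20.17
tcp_pos: [0.6108, -0.0159, 0.197]
orientation: [-0.064, -3.14, -0.0]
contact_force: [-1.6, -0.5, -2.2]
grip_width: 0.0237
gripper_force: 119.4
```

```bash
python3 meas.py v13; python3 run.py v13 40 240 400
```

```text
[ 0.6108 -0.0159  0.197 ] [-1.6 -0.5 -2.2] 0.02366581316254854 [(0.76, array([248.,  68., 321., 349.]))] [(0.94, array([196., 345., 252., 420.])), (0.75, array([264., 145., 320., 200.]))]
tool x yaw 177.660723891489
0.02 [ 2.280e-02  2.000e-04  3.790e-02 -6.622e-01  1.000e-04] tilt 37.94 cost 234.0 eye end [0.1033 0.0002 0.1006] tcp in bar [ 0.0413 -0.0002  0.0159]
0.025 [ 2.19e-02  2.00e-04  3.96e-02 -6.40e-01 -4.00e-04] tilt 36.67 cost 261.7 eye end [1.037e-01 1.000e-04 1.005e-01] tcp in bar [ 0.0412 -0.0002  0.0187]
```

play_rows --commands '[[[1,-0.01,0,0.012,0],[1,-0.02,0,0.024,0],[1,-0.032,0,0.036,0],[1,-0.042,0,0.048,0],[1,-0.052,0,0.06,0],[1,-0.062,0,0.0725,0],[1,-0.07,0,0.082,0],[1,-0.077,0,0.091,0],[1,-0.083,0,0.1,0],[1,-0.089,0,0.11,0],[1,-0.095,0,0.12,0],[1,-0.095,0,0.12,0]]]'

```text
clock: 21.37
tcp_pos: [0.6298, -0.0166, 0.1727]
orientation: [-0.064, -3.14, -0.0]
contact_force: [-3.7, -0.5, -2.4]
grip_width: 0.0237
gripper_force: 119.1
```

```bash
python3 meas.py v14; python3 run.py v14 26 240 400
```

```text
[ 0.6298 -0.0166  0.1727] [-3.7 -0.5 -2.4] 0.023747189130560235 [(0.83, array([251.,  34., 320., 350.]))] [(0.8, array([263., 154., 330., 199.])), (0.68, array([194., 344., 251., 420.]))]
tool x yaw 177.65814233150942
0.02 [ 3.120e-02  1.000e-04  3.380e-02 -4.254e-01  2.200e-03] tilt 24.38 cost 250.4 eye end [0.1241 0.0004 0.0759] tcp in bar [ 0.0424 -0.      0.0179]
0.025 [ 3.100e-02  2.000e-04  3.470e-02 -4.137e-01  1.100e-03] tilt 23.7 cost 288.3 eye end [0.1244 0.0003 0.0757] tcp in bar [ 0.0423 -0.0001  0.0194]
```

play_rows --commands '[[[1,-0.006,0,0.01,0],[1,-0.012,0,0.021,0],[1,-0.018,0,0.031,0],[1,-0.023,0,0.041,0],[1,-0.028,0,0.052,0],[1,-0.0325,0,0.062,0],[1,-0.038,0,0.073,0],[1,-0.042,0,0.083,0],[1,-0.042,0,0.083,0]]]'

```text
clock: 22.32
tcp_pos: [0.6383, -0.0169, 0.1561]
orientation: [-0.064, -3.141, -0.0]
contact_force: [-3.4, 0.0, -0.4]
grip_width: 0.0238
gripper_force: 118.0
```

```bash
python3 meas.py v15; python3 run.py v15 18 240 400
```

```text
[ 0.6383 -0.0169  0.1561] [-3.4  0.  -0.4] 0.023787096775648716 [(0.61, array([251.,  14., 319., 347.]))] [(0.94, array([194., 346., 254., 420.])), (0.73, array([262., 160., 334., 202.])), (0.65, array([256., 174., 330., 243.]))]
tool x yaw 177.6574257443806
0.02 [ 3.530e-02  1.000e-04  3.030e-02 -2.882e-01  2.100e-03] tilt 16.51 cost 257.5 eye end [0.1331 0.0003 0.0593] tcp in bar [0.0425 0.     0.0191]
0.025 [ 3.480e-02  2.000e-04  3.180e-02 -2.685e-01  9.000e-04] tilt 15.38 cost 291.3 eye end [0.1331 0.0002 0.0588] tcp in bar [ 0.042  -0.0001  0.0214]
```

play_rows --commands '[[[1,-0.003,0,0.01,0],[1,-0.006,0,0.021,0],[1,-0.0085,0,0.031,0],[1,-0.01,0,0.041,0],[1,-0.011,0,0.05,0],[1,-0.012,0,0.058,0],[1,-0.012,0,0.058,0]]]'

```text
clock: 23.1
tcp_pos: [0.6405, -0.017, 0.1445]
orientation: [-0.064, -3.14, -0.0]
contact_force: [-4.0, -0.1, -0.1]
grip_width: 0.024
gripper_force: 117.4
```

```bash
python3 meas.py v16; python3 run.py v16 14 240 400
```

```text
[ 0.6405 -0.017   0.1445] [-4.  -0.1 -0.1] 0.023996127918443952 [(0.85, array([251.,   8., 320., 348.]))] [(0.91, array([263., 165., 334., 204.])), (0.69, array([195., 347., 253., 420.]))]
tool x yaw 177.65877791329785
0.02 [ 3.70e-02  2.00e-04  2.80e-02 -2.61e-01  1.20e-03] tilt 14.95 cost 272.1 eye end [0.1356 0.0003 0.0543] tcp in bar [ 0.043  -0.0002  0.0175]
0.025 [ 3.690e-02  2.000e-04  3.010e-02 -2.464e-01  2.100e-03] tilt 14.12 cost 295.7 eye end [0.1359 0.0004 0.055 ] tcp in bar [ 0.0432 -0.0001  0.0202]
```

play_rows --commands '[[[1,0.003,0,0.006,0],[1,0.006,0,0.014,0],[1,0.008,0,0.022,0],[1,0.008,0,0.03,0],[1,0.008,0,0.038,0],[1,0.008,0,0.046,0],[1,0.008,0,0.053,0],[1,0.008,0,0.0575,0],[1,0.008,0,0.0575,0]]]'

```text
clock: 24.05
tcp_pos: [0.6398, -0.0169, 0.1337]
orientation: [0.064, 3.14, 0.0]
contact_force: [3.1, -0.6, 4.2]
grip_width: 0.0238
gripper_force: 118.2
```

```bash
python3 meas.py v17; python3 run.py v17 10 240 400
python3 - <<'E'
from h import *
s=np.load('v17.npy',allow_pickle=True).item()['s']
# thread tip in the side view: print grey patch round its predicted place
for P in ([.6736,-.0205,.117],[.6736,-.0205,.100]): print(proj(s,np.array(P)))
E
```

```text
[ 0.6398 -0.0169  0.1337] [ 3.1 -0.6  4.2] 0.023803832266738784 [(0.78, array([249.,   2., 319., 348.]))] [(0.76, array([197., 342., 254., 420.])), (0.65, array([260., 170., 331., 202.]))]
tool x yaw 177.6603263556457
0.02 [ 0.0385  0.0003  0.0267 -0.1594  0.0024] tilt 9.13 cost 301.0 eye end [0.1392 0.0005 0.0429] tcp in bar [ 0.0423 -0.0002  0.0203]
0.025 [ 0.0386  0.0003  0.0291 -0.1385  0.003 ] tilt 7.93 cost 334.7 eye end [0.1397 0.0006 0.0431] tcp in bar [ 0.0423 -0.0001  0.0234]
[[324.88196558 177.28596135]]
[[324.46745797 182.49324251]]
```

play_rows --commands '[[[0.4,0,0,0,0],[0.38,0,0,0,0],[0.36,0,0,0,0]]]' --grip_force 20

```text
clock: 24.5
tcp_pos: [0.6386, -0.0174, 0.1331]
orientation: [-0.064, -3.14, 0.001]
contact_force: [1.0, -1.2, 2.0]
grip_width: 0.0279
gripper_force: 63.2
```

play_rows --commands '[[[0.33,0,0,0,0],[0.3,0,0,0,0],[0.3,0,0,0,0]]]' --grip_force 20

```text
clock: 24.75
tcp_pos: [0.6385, -0.0169, 0.1329]
orientation: [-0.064, -3.14, -0.0]
contact_force: [0.7, -0.3, 1.0]
grip_width: 0.03
gripper_force: 27.3
```

```bash
python3 meas.py v18; python3 run.py v18 9 240 400
```

```text
[ 0.6385 -0.0169  0.1329] [ 0.7 -0.3  1. ] 0.029974559768953316 [(0.57, array([253.,   3., 320., 347.])), (0.41, array([281., 339., 330., 351.]))] [(0.73, array([195., 345., 254., 420.])), (0.64, array([261., 168., 332., 200.]))]
tool x yaw 177.66471048091188
0.02 [ 0.0405  0.0005  0.026  -0.1669  0.0093] tilt 9.56 cost 276.4 eye end [0.141  0.0014 0.043 ] tcp in bar [ 0.0442 -0.0001  0.0189]
0.025 [ 0.0397  0.0005  0.0277 -0.1402  0.0084] tilt 8.04 cost 302.3 eye end [0.1407 0.0014 0.042 ] tcp in bar [ 0.0432 -0.0001  0.0219]
```

play_rows --commands '[[[0.3,-0.003,0,0.004,0],[0.3,-0.006,0,0.008,0],[0.3,-0.008,0,0.012,0],[0.3,-0.008,0,0.016,0],[0.3,-0.008,0,0.02,0],[0.3,-0.008,0,0.02,0]]]'

```text
clock: 25.45
tcp_pos: [0.6408, -0.0171, 0.1293]
orientation: [0.064, 3.141, -0.0]
contact_force: [-0.5, 0.9, -1.0]
grip_width: 0.0301
gripper_force: 26.9
```

play_rows --commands '[[[0.3,0,0,0.005,0],[0.3,-0.001,0,0.01,0],[0.3,-0.002,0,0.014,0],[0.3,-0.002,0,0.014,0]]]'

```text
clock: 25.78
tcp_pos: [0.6416, -0.017, 0.1268]
orientation: [0.064, 3.14, 0.0]
contact_force: [1.4, 0.9, 0.5]
grip_width: 0.0298
gripper_force: 27.0
```

```bash
python3 meas.py v19; python3 run.py v19 7 240 400
```

```text
[ 0.6416 -0.017   0.1268] [1.4 0.9 0.5] 0.02978895057327432 [(0.76, array([254.,   2., 322., 340.])), (0.68, array([164., 212., 188., 240.]))] [(0.97, array([259., 173., 332., 200.])), (0.87, array([195., 345., 250., 420.]))]
tool x yaw 177.65964279259327
0.02 [ 0.0431  0.0006  0.0238 -0.1001  0.0067] tilt 5.74 cost 192.4 eye end [0.1446 0.0013 0.034 ] tcp in bar [ 0.0453 -0.0003  0.0193]
0.025 [ 0.0427  0.0006  0.0264 -0.0683  0.0054] tilt 3.91 cost 211.2 eye end [0.1445 0.0011 0.0333] tcp in bar [ 0.0444 -0.0003  0.0234]
```

play_rows --commands '[[[0.3,-0.001,0,0.005,0],[0.3,-0.002,0,0.01,0],[0.3,-0.003,0,0.015,0],[0.3,-0.004,0,0.02,0],[0.3,-0.005,0,0.025,0],[0.3,-0.005,0,0.025,0]]]'

```text
clock: 26.48
tcp_pos: [0.6421, -0.0172, 0.1214]
orientation: [-0.064, -3.141, 0.0]
contact_force: [1.6, -0.0, 0.1]
grip_width: 0.0299
gripper_force: 27.0
```

play_rows --commands '[[[0.3,0,0,0.005,0],[0.3,-0.001,0,0.01,0],[0.3,-0.002,0,0.015,0],[0.3,-0.002,0,0.015,0]]]'

```text
clock: 26.82
tcp_pos: [0.6425, -0.0172, 0.1185]
orientation: [-0.064, -3.141, 0.0]
contact_force: [2.4, -0.1, 0.5]
grip_width: 0.0299
gripper_force: 27.0
```

```bash
python3 meas.py v20; python3 run.py v20 3 240 400
```

```text
[ 0.6425 -0.0172  0.1185] [ 2.4 -0.1  0.5] 0.029947701073126474 [(0.86, array([249.,   1., 325., 332.]))] [(0.62, array([196., 347., 253., 420.]))]
tool x yaw 177.66115559669097Traceback (most recent call last):
  File "run.py", line 8, in <module>
    b=fit(v['T'],v['w'],v['s'],A,B,p0)
  File "fit.py", line 28, in fit
    mw=mw.astype(float);ms=ms.astype(float)
                           ^^^^^^^^^
AttributeError: 'NoneType' object has no attribute 'astype'
```

play_rows --commands '[[[0.3,-0.003,0,0.002,0],[0.3,-0.005,0,0.004,0],[0.3,-0.005,0,0.007,0],[0.3,-0.005,0,0.007,0]]]'

```text
clock: 27.35
tcp_pos: [0.6429, -0.0172, 0.1169]
orientation: [-0.064, -3.14, 0.0]
contact_force: [-2.1, -0.2, 0.6]
grip_width: 0.0297
gripper_force: 26.8
```

```bash
python3 meas.py v21; python3 run.py v21 2 240 400
```

```text
[ 0.6429 -0.0172  0.1169] [-2.1 -0.2  0.6] 0.02971019448507638 [(0.97, array([248.,   0., 325., 331.]))] [(0.85, array([258., 178., 331., 201.])), (0.72, array([196., 342., 253., 420.])), (0.71, array([250., 172., 332., 241.]))]
tool x yaw 177.661348516238
0.02 [ 0.0436  0.0004  0.0177 -0.0141  0.0106] tilt 0.81 cost 207.6 eye end [0.1456 0.0015 0.0191] tcp in bar [0.0438 0.0001 0.0171]
0.025 [0.0442 0.0004 0.0206 0.0317 0.01  ] tilt -1.82 cost 237.7 eye end [0.1462 0.0014 0.0173] tcp in bar [0.0436 0.     0.022 ]
```

play_rows --commands '[[[0.25,0,0,0,0],[0.2,0,0,0,0],[0.1,0,0,0,0],[0,0,0,0,0],[0,0,0,0,0],[0,0,0,0,0]]]'

```text
clock: 28.05
tcp_pos: [0.6437, -0.0172, 0.1174]
orientation: [0.064, 3.141, 0.0]
contact_force: [-0.9, 0.8, -0.4]
grip_width: 0.0425
gripper_force: 0.0
```

play_rows --commands '[[[0,0,0,-0.02,0],[0,0,0,-0.06,0],[0,0,0,-0.12,0],[0,0,0,-0.2,0],[0,0,0,-0.3,0],[0,0,0,-0.4,0],[0,0,0,-0.5,0],[0,0,0,-0.58,0],[0,0,0,-0.6,0],[0,0,0,-0.6,0]]]'

```text
clock: 28.88
tcp_pos: [0.6446, -0.017, 0.2398]
orientation: [0.064, 3.137, 0.0]
contact_force: [-0.5, -0.7, -0.5]
grip_width: 0.0431
gripper_force: 0.0
```

```bash
python3 meas.py v22
cat > chk.py <<'E'
# level-bar check in world: expected placement, silhouette overlap for x offset / tilt hypotheses
from fit import *
import fit as F
v=np.load('v22.npy',allow_pickle=True).item();T,w,s=v['T'],v['w'],v['s'];F.FT=.02
A=pick(v['mw'],200,360);B=pick(v['ms'],240,400,140,260)
print(A is not None,B is not None)
pw=lambda P:wproj(w,np.eye(4),P);ps=lambda P:proj(s,P@T[:3,:3].T+T[:3,3])
def cost(p):
    c=0
    if A is not None: c+=np.abs(render(pw,p)-A)[:300].sum()/4
    if B is not None: c+=np.abs(render(ps,p)-B).sum()
    return c
z0=T[2,3]-.1
best=None
for t in(-.1,0,.05):
    q=np.array([.043,0,z0,t,0]);sm=np.array([q]+[q+d for d in np.diag([.006,.004,.006,.08,.03])])
    m=minimize(cost,q,method='Nelder-Mead',options=dict(initial_simplex=sm,maxfev=300,xatol=1e-4,fatol=.3))
    if best is None or m.fun<best.fun: best=m
P=barpts(best.x,np.array([[-.075,0,0],[.075,0,0]]))@T[:3,:3].T+T[:3,3]
print(np.round(best.x,4),'tilt',-np.degrees(best.x[3]),best.fun);print('eye,hole world',np.round(P,4))
E
python3 chk.py
```

```text
[ 0.6446 -0.017   0.2398] [-0.5 -0.7 -0.5] 0.04313980958671046 [(0.64, array([265.,  28., 307., 248.])), (0.39, array([208., 172., 224., 192.]))] [(0.77, array([195., 344., 254., 420.])), (0.67, array([259., 177., 329., 200.])), (0.62, array([253., 171., 331., 247.]))]
tool x yaw 177.6589294160172
True True
[0.0472 0.0002 0.1418 0.0142 0.0073] tilt -0.8154588706474142 314.77745098039213
eye,hole world [[ 0.5231 -0.0113  0.0986]
 [ 0.6729 -0.0185  0.0971]]
```

```bash
python3 -c "
from h import *
print(r.hand_in())"
```

```text
the job is handed in; nothing more can be done
None
```

The hold-down bar is on the battery: its eye is under the T-stud's head, its hole is over the threaded stud, and it reads level to within about 1°, the limit of the camera fit. I let go, raised the gripper clear and handed it in at about 29 s. I last checked the seating by fitting the bar's outline in the wrist and side pictures, not by eye. The bar hung at about 46° in the gripper when I hooked it under the head, steeper than the 35–40° you gave, and came down through 38° as I levelled it. The highest force I read was about 5 N, at the wrist.

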